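Hold a dialysis valve block home in its screwing fixture

TASK

Take the valve block (the oblong one with a square black coil and two hose barbs) off the wooden board and set it down upright on the fixture's narrow raised rail, its long side along the rail, clear of both stops. Then slide it along and across the rail until it sits flush against the end stop and the side fence at once, still down on the rail, and finish while the gripper is still holding it there, pressing it firmly against both stops so that it could be screwed down; leave the pump head, collar, screwdriver and jar where they are.

Things in the scene. Friction and masses are not known exactly. Their poses are not given: they have to be found in the camera images.
- valve: Loose valve block, about 0.42 kg, upright on the board. Aluminium manifold 80 (x) x 56 (y) x 30 (z) mm; centred on it a square black coil 34 x 34 mm from z = 30 to 70 mm (grip it across y), a 4 mm nut on top; white hose barbs 11 mm thick at x = -30 and +30 mm, up to z = 48 mm. Either end may go to the end stop. Origin: centre of the underside; x along the long side, z up.
- nest: The fixture, fixed to the table. Dark steel base plate 170 (x) x 120 (y) x 12 mm; origin at the centre of its underside (table height), x along the rail towards the end stop, y across the rail towards the side fence, z up.
- rail: Aluminium rail of the fixture, fixed: 30 mm wide (y), 120 mm long (x), its top 45 mm above the table. Origin: centre of its top face; axes as the nest. The 56 mm wide block overhangs it on both sides.
- end_stop: Fixed steel upright at the +x end of the rail, 50 mm wide (y), 14 mm thick, its top 71 mm above the table (26 mm above the rail's top). Origin: on its contact face (which looks to -x), at the middle of its width, 12 mm above the table; that face is at nest x = +50 mm.
- side_fence: Fixed steel wall beside the rail on its +y side, 74 mm long (x), 12 mm thick, its top 71 mm above the table. Origin: on its contact face (which looks to -y), at the middle of its length (nest x = +6 mm), 12 mm above the table; that face is at nest y = +28 mm.
- seat (a point): Where the valve block's origin lies when it is fully home: on the rail's top, nest x = +10, y = 0, z = 45 mm. Axes as the nest. Both stops are rigid and not slippery: a block already pressed hard against one of them does not slide along it to the other.
- board: Wooden board 280 x 260 mm, 18 mm thick, fixed flat on the table; origin at the centre of its underside. The valve block, pump head and collar stand on it, 18 mm above the table.
- pump_head: Bystander on the board: square aluminium base 58 x 58 x 22 mm with a round black motor 44 mm across, 68 mm high in all. Origin: centre of its underside.
- collar: Bystander on the board: white plastic ring, 36 mm across, 12 mm high. Origin: centre of its underside.
- screwdriver: Bystander: screwdriver 190 mm long, lying along its x on the table to the left of the fixture (beyond the side fence). Origin near its middle, at the table.
- jar: Bystander: clear jar 60 mm across, 60 mm high, to the right of the board. Origin: centre of its underside.
Mind the look-alikes: they are no part of the job. What is shaped like the nest but blue is not meant.

How it is judged:
By the outcome, as a careful person would: the job done as asked, in the order asked, and still so for the second after the job is handed in, while the arm keeps its last pose, push and grip.
It also fails if it takes over 45 s, if anything falls off the work surface, if the arm or the gripper's body presses on something with over 40 N, if the wrist force passes 120 N, or if a joint passes its speed limit or range.

ROBOT

A 6-joint arm with a two-finger parallel gripper is mounted at the origin on the work surface. World frame = base frame: x ahead of the robot, y to its left, z up, the work surface at z = 0. Lengths are in mm, angles in degrees, forces in N, time in s.
With the tool pointing down it reaches from about 350 to 1000 mm from the base axis. Payload 7.1 kg.
Tool frame: the origin (TCP) lies midway between the tips of the shut fingers; the grasp point (between the pads) lies 19 mm behind it (ctrl.hold_point_z is the distance from the TCP to the grasp point, in mm); z points along the fingers, x is the direction in which the jaws open and shut, and the axes are right-handed (so a half turn about z gives the same grasp; the last joint's range is limited). The gripper opens to 85 mm and grips with 20 to 120 N. Pads are 22 mm wide; open, the fingers measure 114 mm over their backs; the gripper's body (76 mm by 85 mm) begins 54 mm behind the grasp point. The pads swing forward as they close: fully open they stand 13 mm farther back than shut.
Start: joints at [70.703, 24.242, 93.386, -0, 62.372, -1.089], TCP at [195.266, 593.697, 231.319] pointing down, gripper open.
Joint ranges: [-172.04, 172.04], [-51.8, 120.97], [4.93, 147.93], [-75.15, 255.16], [6.16, 154.13], [-145.62, 145.62]. Speed limits (degrees/s): [136.94, 136.94, 172.46, 180, 180, 180].

INTERFACE

Orientations are given as a 3x3 rotation matrix whose columns are the frame's x, y, z axes.
In Python, from workcell import ctrl gives the robot as it stands.
- The arm moves only by the tool drive_tool, never from a script. Its argument "deltas" is a list of rows, each an object with "delta_pos": the shift along the tool's x, y, z in cm, a list of three; "spin": the turn about the tool's z in rad. In form: [{"delta_pos": [dx, dy, dz], "spin": spin}, ...]. A call has 1 to 12 rows; each row shifts and turns the commanded pose from where the row before left it, along the tool's axes as they then stand; what a row does not reach is not made up. A row lasts 1/8 s, in which the tool goes at most 62.5 mm and 10.7 degrees, less where a joint would pass 70% of its speed; a pose out of reach is approached as far as the arm can. A call with a gripper value outside its range is refused whole. "hand" is the opening, from 0 (shut) to 1 (fully open), set as the call begins (left out, the last holds). The fingers move at their own pace and stop on an object; "squeeze" is the grip in N (left out, the last holds). Time passes only in rows, so rows that do not move let the fingers close. It gives the time, the measured TCP pose, the force and the opening at its end, in the units of the state.
- ctrl.get_obs(): the state, without advancing time (a new reading comes with each control period).
- ctrl.snapshot(name): name is "scene" or "top" or "wrist"; returns a dict with "color" (400x640x3 uint8, red, green, blue), "fov_y" (degrees; the focal length in pixels is half the picture's height over the tangent of half this angle, whatever the lens; pixels are square), "cx", "cy" (the principal point, pixels), "rvec" (rotation vector, rad) and "tvec" (3), from world to camera coordinates, as OpenCV has them; the wrist camera has in their place "tool_from_camera" (4x4, takes a point from camera to tool coordinates, whose origin is the TCP and whose axes are the tool frame's). Camera axes: x right, y down, z forward; pixel columns grow to the right and rows downward; lengths in mm; the calibration is good to about 2 mm. A picture is of the moment at which its call begins: read the wrist's pose just before it. There is no depth.
- ctrl.sign_off(): hands the job in, once; it reports no verdict.
The state is a dict: "time": time; "joint_pos": joint angles; "joint_velocities": joint speeds; "effort": joint torques, N m; "tcp_pos": TCP position; "ee_rot": TCP orientation; "ft_force": force on the tool from outside, world axes, zero at the start; "wrist_torque": the same for the moment, N m; "finger_gap": finger opening in mm.
Only numpy, scipy, OpenCV 4.12 (cv2) and the standard library are available. Lean on these libraries where they do the work, as an engineer would, in place of code of your own. Each camera call takes 0.05 s, during which the arm holds its last target. There are 200 camera calls.

## Working session

There is one attempt and no reset: what is moved stays moved. The work goes in short steps, Python scripts to look and compute and a tool call to move; the robot and the scene stay as the last step left them, time stands still between calls to the robot, and variables do not carry over. Pictures are saved under pics/ and viewed, about 8 in all and at most 12, crops included, and the job is handed in when it is done.

Besides the shell and the picture viewer there is one more tool, called after "Request:" as name(argument=value, ...) on one line, values as JSON. drive_tool: Moves the arm, as the interface text tells. Its arguments: {"type":"object","properties":{"deltas":{"type":"array"},"hand":{"type":"number"},"squeeze":{"type":"number"}},"required":["deltas"]}

```bash
mkdir -p pics; ls; cat > h.py <<'E'
import numpy as np, cv2
from workcell import ctrl
def snap(n):
    o=ctrl.get_obs(); s=ctrl.snapshot(n)
    f=200/np.tan(np.radians(s["fov_y"])/2); s["K"]=np.array([[f,0,s["cx"]],[0,f,s["cy"]],[0,0,1]])
    if "rvec" in s:
        R=cv2.Rodrigues(np.array(s["rvec"],float))[0]; t=np.array(s["tvec"],float).ravel()
    else:
        T=np.eye(4);T[:3,:3]=o["ee_rot"];T[:3,3]=o["tcp_pos"];M=np.linalg.inv(T@np.array(s["tool_from_camera"]));R=M[:3,:3];t=M[:3,3]
    s["R"],s["t"]=R,t
    return s
def ray(s,px,z):
    px=np.atleast_2d(np.array(px,float)); d=np.c_[px,np.ones(len(px))]@np.linalg.inv(s["K"]).T@s["R"]
    c=-s["R"].T@s["t"]; return c+d*((z-c[2])/d[:,2])[:,None]
def proj(s,P):
    q=(np.atleast_2d(P)@s["R"].T+s["t"])@s["K"].T; return q[:,:2]/q[:,2:]
def save(s,name): cv2.imwrite(f"pics/{name}.png",cv2.cvtColor(s["color"],cv2.COLOR_RGB2BGR))
E
python3 - <<'E'
from h import *
import pickle
d={}
for n in("scene","top","wrist"):
    s=snap(n);d[n]=s;save(s,n+"0");print(n,-s["R"].T@s["t"],s["fov_y"])
pickle.dump(d,open("s0.pkl","wb"))
a=np.vstack([cv2.imread(f"pics/{n}0.png") for n in("scene",)])
print(ctrl.get_obs())
E
```

```text
pics
scene [1140.8817241   562.09155221  593.04198248] 51.20978446509383
top [ 313.47507937  -64.1750767  1324.9077764 ] 46.21688984299979
wrist [129.02962325 615.92269579 373.75881282] 60.896096622905844
{'time': 0.15, 'joint_pos': array([ 7.07021550e+01,  2.42769866e+01,  9.34194179e+01, -8.11488930e-04,
        6.23728736e+01, -1.08753918e+00]), 'joint_velocities': array([ 0.00806818, -0.12746004, -0.22061861, -0.09186086, -0.07262079,
       -0.05350274]), 'effort': array([ 3.17826243e-05, -5.57762504e+01, -2.82016665e+01, -3.15611192e-05,
        4.79170878e-03,  5.61197237e-05]), 'tcp_pos': array([195.1477265 , 593.31855013, 230.70920494]), 'ee_rot': array([[ 3.12499305e-01,  9.49917909e-01, -3.87748950e-04],
       [ 9.49917219e-01, -3.12499546e-01, -1.14534085e-03],
       [-1.20915115e-03, -1.04111849e-05, -9.99999269e-01]]), 'ft_force': array([-0.60393767,  0.48426491,  0.05859414]), 'wrist_torque': array([0.04016496, 0.01621586, 0.00849247]), 'finger_gap': 85.45769935991744}
```

View pics/top0.png

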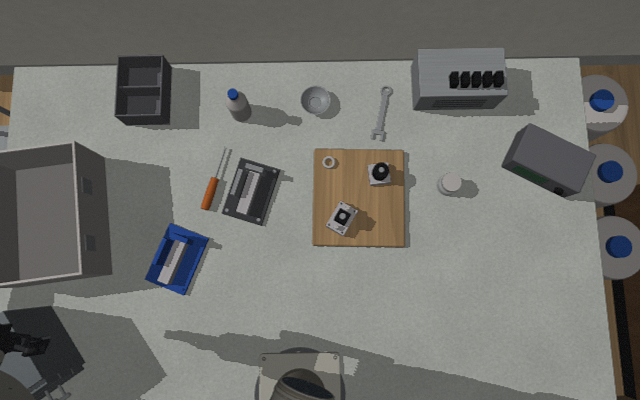

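View pics/scene0.png

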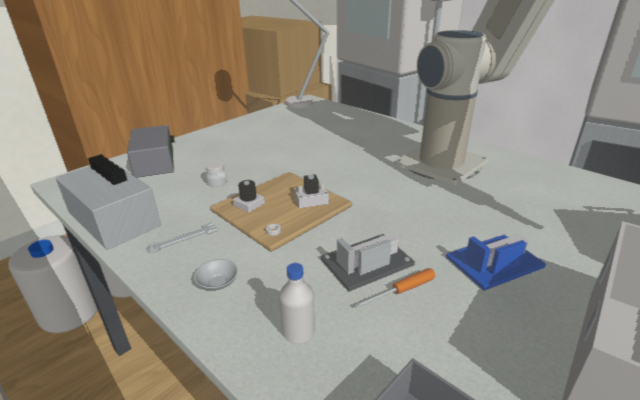

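Candidates in the top view:
- Oblong block with a square coil at (342,218). This fits the valve.
- Round-motor pump head at (380,173), a look-alike.
- Dark fixture at (252,191), which is the nest. The blue one at (178,260) is the decoy.

The scene view shows the same layout: valve at (312,190), pump at (248,193), nest at (368,258). I'll check with a close crop.

```bash
python3 - <<'E'
import pickle
from h import *
d=pickle.load(open("s0.pkl","rb"));s=d["top"]
im=cv2.cvtColor(s["color"],cv2.COLOR_RGB2BGR)
a=cv2.resize(im[150:230,215:291],None,fx=5.2,fy=5.2,interpolation=cv2.INTER_CUBIC)
b=cv2.resize(im[190:246,315:371],None,fx=7,fy=7,interpolation=cv2.INTER_CUBIC)
h=max(len(a),len(b));p=lambda q:cv2.copyMakeBorder(q,0,h-len(q),0,0,cv2.BORDER_CONSTANT)
cv2.imwrite("pics/crop1.png",np.hstack([p(a),p(b)]))
print(a.shape,b.shape)
g=im.astype(int)
# dark plate contour
m=((g.max(2)<75)).astype(np.uint8); m[:, :222]=0;m[:,290:]=0;m[:150]=0;m[230:]=0
m=cv2.morphologyEx(m,cv2.MORPH_CLOSE,np.ones((9,9)))
c=max(cv2.findContours(m,0,2)[0],key=cv2.contourArea);r=cv2.minAreaRect(c);print("plate",r);print(ray(s,cv2.boxPoints(r),12).round(1))
# coil
m=((g.max(2)<60)).astype(np.uint8); k=np.zeros_like(m);k[200:232,328:358]=1
c=max(cv2.findContours(m*k,0,2)[0],key=cv2.contourArea);r=cv2.minAreaRect(c);print("coil",r,ray(s,r[0],88),ray(s,cv2.boxPoints(r),88).round(1))
# manifold: non-wood : low saturation bright
hsv=cv2.cvtColor(im,cv2.COLOR_BGR2HSV);k[:]=0;k[195:242,318:368]=1
m=((hsv[...,1]<50)&(hsv[...,2]>100)).astype(np.uint8)*k;m=cv2.morphologyEx(m,cv2.MORPH_CLOSE,np.ones((11,11)))
c=max(cv2.findContours(m,0,2)[0],key=cv2.contourArea);r=cv2.minAreaRect(c);print("manif",r,ray(s,r[0],48));B=ray(s,cv2.boxPoints(r),48);print(B.round(1),np.linalg.norm(np.diff(B,axis=0),axis=1))
E
```

```text
(416, 395, 3) (392, 392, 3)
plate ((250.70225524902344, 191.37640380859375), (41.879512786865234, 58.8986930847168), 17.969139099121094)
[[492.7 215.   12. ]
 [654.6 165.3  12. ]
 [614.6  50.7  12. ]
 [454.1 102.3  12. ]]
coil ((341.85382080078125, 216.6307830810547), (12.03136920928955, 13.395750999450684), 29.74488067626953) [[ 467.02063712 -120.77101168   88.        ]] [[ 459.8  -97.9   88. ]
 [ 490.7 -116.3   88. ]
 [ 474.2 -143.7   88. ]
 [ 443.5 -125.2   88. ]]
manif ((341.1615295410156, 218.0923309326172), (20.71379852294922, 29.76833152770996), 29.744882583618164) [[ 467.98205489 -120.60757957   48.        ]]
[[ 447.3  -75.3   48. ]
 [ 518.2 -117.3   48. ]
 [ 488.8 -166.1   48. ]
 [ 418.4 -123.8   48. ]] [82.43074931 56.98177022 82.13875013]
```

View pics/crop1.png

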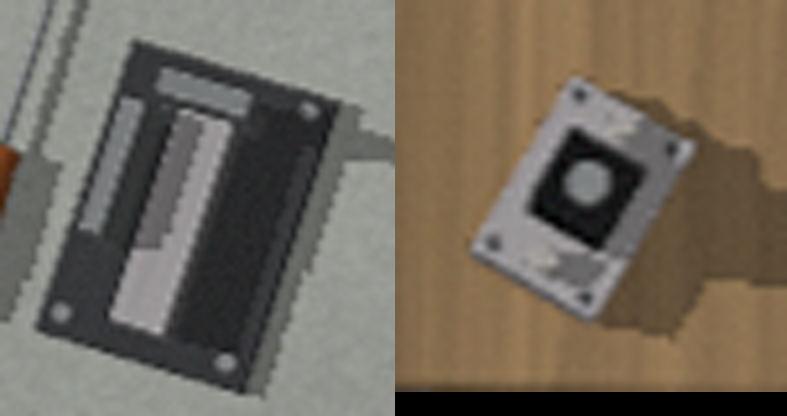

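Three pictures viewed so far. The crop shows the valve's square coil at about (342,217), with its long axis at yaw -30.8°. The nest has its end stop at the far (+x) end and its fence on the left, at yaw about -17.5°. All the sizes match the description. I'll go over the nest first for a close look, then to the valve.

Request:
drive_tool(deltas=[{"delta_pos": [-2.6,3.5,0],"spin": 0},{"delta_pos": [-2.6,3.5,0],"spin": 0},{"delta_pos": [-2.6,3.5,0],"spin": 0},{"delta_pos": [-2.6,3.5,0],"spin": 0},{"delta_pos": [-2.6,3.5,0],"spin": 0},{"delta_pos": [-2.6,3.5,0],"spin": 0},{"delta_pos": [-2.6,3.5,0],"spin": 0},{"delta_pos": [-2.6,3.5,0],"spin": 0},{"delta_pos": [-2.6,3.5,0],"spin": 0},{"delta_pos": [-2.6,3.5,0],"spin": 0},{"delta_pos": [-2.6,3.5,0],"spin": 0},{"delta_pos": [0,0,0],"spin": 0}], hand=1, squeeze=60)

```text
time: 1.65
tcp_pos: [472.9, 199.7, 231.2]
ee_rot: [[0.316, 0.949, 0.0], [0.949, -0.316, -0.0], [-0.0, 0.0, -1.0]]
ft_force: [-0.2, -0.7, 0.5]
finger_gap: 85.6
```

```bash
python3 - <<'E'
from h import *
import pickle
o=ctrl.get_obs();print(o["tcp_pos"],o["ee_rot"][:,0],o["time"])
s=snap("wrist");pickle.dump(s,open("w1.pkl","wb"))
c,sn=np.cos(np.radians(-17.4)),np.sin(np.radians(-17.4))
def N(x,y,z): return np.array([554+c*x-sn*y,133+sn*x+c*y,z])
im=cv2.cvtColor(s["color"],cv2.COLOR_RGB2BGR).copy()
for p in [(85,60,12),(85,-60,12),(-85,-60,12),(-85,60,12),(50,25,71),(50,-25,71),(43,28,71),(-31,28,71),(60,15,45),(-60,15,45),(-60,-15,45)]:
    q=proj(s,N(*p))[0];print(p,q.round(1));cv2.circle(im,tuple(int(v) for v in q),3,(0,0,255),1)
cv2.imwrite("pics/w1.png",im)
E
```

```text
[472.86826616 199.66851334 231.20595024] [ 3.15831640e-01  9.48815219e-01 -2.34230064e-04] 1.65
(85, 60, 12) [337.4 314.2]
(85, -60, 12) [239.8 315.6]
(-85, -60, 12) [227.2 180.7]
(-85, 60, 12) [337.1 178.8]
(50, 25, 71) [306.5 319.8]
(50, -25, 71) [258.1 320.5]
(43, 28, 71) [309.2 313.8]
(-31, 28, 71) [307.3 247.4]
(60, 15, 45) [298.6 313.2]
(-60, 15, 45) [294.6 210.8]
(-60, -15, 45) [265.1 211.2]
```

View pics/w1.png

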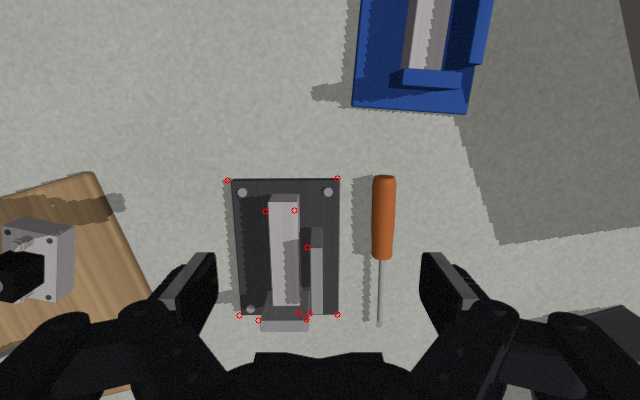

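Picture 4 shows the nest from the wrist: the plate spans (230,180) to (338,315), the rail's near end is at (270–298,195), and the stop is at (262–310,320–332). My predicted plate corners agree to within a few pixels. Now I'll move above the valve and refine the rail estimate from the saved picture.

Request:
drive_tool(deltas=[{"delta_pos": [-3.8,1.2,0],"spin": 0},{"delta_pos": [-3.8,1.2,0],"spin": 0},{"delta_pos": [-3.8,1.2,0],"spin": 0},{"delta_pos": [-3.8,1.2,0],"spin": 0},{"delta_pos": [-3.8,1.2,0],"spin": 0},{"delta_pos": [-3.8,1.2,0],"spin": 0},{"delta_pos": [-3.8,1.2,0],"spin": 0},{"delta_pos": [-3.9,1.2,0],"spin": 0},{"delta_pos": [0,0,2],"spin": 0.108},{"delta_pos": [0,0,2],"spin": 0.108},{"delta_pos": [0,0,0],"spin": 0}])

```text
time: 3.08
tcp_pos: [466.4, -116.9, 190.1]
ee_rot: [[0.507, 0.862, -0.003], [0.862, -0.507, 0.001], [-0.001, -0.003, -1.0]]
ft_force: [-0.0, 0.2, -0.4]
finger_gap: 85.5
```

```bash
python3 - <<'E'
from h import *
import pickle
s=pickle.load(open("w1.pkl","rb"))
g=cv2.cvtColor(s["color"],cv2.COLOR_RGB2GRAY).astype(int)
for r in (205,225,260,280): print(r,g[r,225:345:1].tolist())
print("col284",g[185:205,284].tolist(),g[295:340,284].tolist(),"col317",g[222:240,317].tolist())
s=snap("wrist");o=ctrl.get_obs();save(s,"w2");print(o["tcp_pos"],o["ee_rot"][:,0])
pickle.dump(s,open("w2.pkl","wb"))
E
```

```text
205 [110, 113, 110, 113, 113, 110, 106, 77, 49, 58, 60, 61, 59, 58, 58, 55, 41, 46, 37, 38, 42, 36, 40, 35, 42, 40, 40, 37, 40, 42, 38, 39, 41, 38, 42, 40, 42, 41, 43, 42, 42, 38, 70, 130, 160, 160, 160, 160, 157, 160, 160, 159, 157, 159, 162, 160, 158, 157, 157, 156, 156, 155, 154, 155, 156, 157, 157, 160, 160, 162, 163, 158, 147, 120, 90, 59, 61, 59, 58, 61, 58, 58, 57, 60, 59, 59, 63, 58, 61, 57, 58, 63, 62, 61, 59, 56, 60, 61, 61, 60, 63, 61, 57, 62, 61, 63, 60, 57, 60, 62, 62, 64, 60, 63, 100, 159, 161, 165, 164, 160]
225 [158, 129, 114, 114, 113, 115, 115, 115, 103, 60, 59, 60, 59, 58, 60, 56, 39, 40, 39, 42, 36, 36, 43, 38, 38, 34, 39, 42, 43, 34, 39, 38, 39, 40, 38, 37, 39, 41, 41, 42, 41, 38, 38, 73, 135, 160, 158, 160, 160, 159, 160, 160, 159, 158, 159, 160, 161, 159, 157, 156, 156, 156, 156, 155, 155, 155, 154, 156, 160, 160, 162, 164, 160, 119, 116, 61, 60, 59, 61, 58, 61, 61, 65, 62, 61, 59, 62, 63, 60, 59, 62, 58, 64, 61, 62, 60, 62, 62, 62, 60, 60, 57, 58, 58, 59, 59, 60, 59, 60, 60, 61, 61, 61, 70, 113, 160, 160, 159, 163, 161]
260 [166, 167, 164, 164, 152, 117, 115, 
[... 821 characters left out ...]
8, 108, 111, 111, 105, 70, 63, 45, 41, 38, 40, 38, 39, 41, 39, 36, 69, 124, 136, 136, 136, 136, 135, 132, 132, 134, 133, 135, 121, 63, 63, 64, 59, 62, 60, 61, 60, 58, 60, 62, 62, 59, 61, 59, 95, 150, 159, 158, 157, 157, 158]
col284 [57, 60, 58, 59, 58, 57, 59, 61, 66, 85, 89, 88, 87, 91, 91, 89, 86, 149, 157, 155] [157, 159, 156, 144, 150, 154, 159, 159, 158, 159, 149, 80, 71, 71, 72, 73, 75, 74, 71, 74, 74, 75, 75, 73, 67, 94, 130, 133, 130, 132, 130, 132, 132, 133, 133, 131, 133, 155, 163, 164, 163, 161, 158, 155, 158] col317 [62, 61, 61, 64, 61, 67, 71, 74, 75, 76, 75, 75, 75, 72, 74, 74, 75, 75]
[ 467.14737201 -117.09143158  191.04226147] [ 5.05969832e-01  8.62551120e-01 -3.07074107e-04]
```

View pics/w2.png

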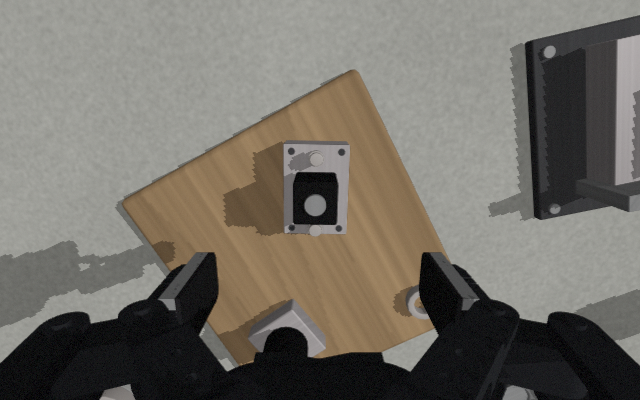

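Picture 5: the valve is upright with its coil top at about (316,205), centred between the pads and aligned with them. The pump is at (287,335) and the collar at (418,302). I'll compute the positions.

```bash
python3 - <<'E'
from h import *
import pickle
s=pickle.load(open("w1.pkl","rb"))
L=ray(s,[(267.6,205),(271.1,280)],45);R=ray(s,[(298,205),(298.6,280)],45)
for a in(L,R): d=a[1]-a[0];print("rail edge",a.round(1).tolist(),np.degrees(np.arctan2(d[1],d[0])))
F=ray(s,[(310,260),(310.1,280)],71);E=ray(s,(284,319.8),71)[0];N=ray(s,(284,201.8),45)[0]
print("fence",F.round(1),"stop",E.round(1),"near end",N.round(1))
yaw=np.radians(-17.6);ux=np.array([np.cos(yaw),np.sin(yaw)]);uy=np.array([-ux[1],ux[0]])
print("along: stop",E[:2]@ux,"rail near",N[:2]@ux,"(diff 120) across: rail",L[:,:2]@uy,R[:,:2]@uy,"fence",F[:,:2]@uy)
s=pickle.load(open("w2.pkl","rb"))
im=cv2.cvtColor(s["color"],cv2.COLOR_RGB2BGR);hsv=cv2.cvtColor(im,cv2.COLOR_BGR2HSV)
m=((im.max(2)>100)&(hsv[...,1]<60)).astype(np.uint8);k=np.zeros_like(m);k[190:220,300:332]=1
c=max(cv2.findContours(m*k,0,2)[0],key=cv2.contourArea);n=cv2.minEnclosingCircle(c);print("nut",n,ray(s,n[0],92))
print("manifold far corners",ray(s,[(284,144),(349,145),(349,233),(284,233)],48).round(1))
E
```

```text
rail edge [[486.8, 141.4, 45.0], [567.4, 114.9, 45.0]] -18.195157123151454
rail edge [[496.5, 170.6, 45.0], [576.8, 143.1, 45.0]] -18.911538240257144
fence [[546.3 167.2  71. ]
 [567.  160.2  71. ]] stop [601.9 119.9  71. ] near end [488.9 158.3  45. ]
along: stop 537.5014349133985 rail near 418.14645291896994 (diff 120) across: rail [281.93839898 281.0573253 ] [312.7253848  310.78401161] fence [324.50170869 324.14514692]
nut ((315.0714416503906, 204.92857360839844), 10.529448509216309) [[ 468.74698655 -120.66042974   92.        ]]
manifold far corners [[ 421.2 -123.2   48. ]
 [ 449.4  -76.8   48. ]
 [ 518.1 -115.    48. ]
 [ 488.6 -165.3   48. ]]
```

Both views put the nest's yaw at about -18°. The seat is at about (564,132) and the valve at (468,-121). The rail-to-fence distance (27.7 mm) and the rail length (119 mm) match the given sizes. I'll descend and grip.

Request:
drive_tool(deltas=[{"delta_pos": [-0.26,0.26,2],"spin": 0},{"delta_pos": [0,0,3],"spin": 0},{"delta_pos": [0,0,3],"spin": 0},{"delta_pos": [0,0,3],"spin": 0},{"delta_pos": [0,0,2],"spin": 0},{"delta_pos": [0,0,1.1],"spin": 0},{"delta_pos": [0,0,0],"spin": 0},{"delta_pos": [0,0,0],"spin": 0}])

```text
time: 4.12
tcp_pos: [469.2, -121.6, 51.2]
ee_rot: [[0.508, 0.861, 0.001], [0.861, -0.508, -0.0], [0.0, 0.001, -1.0]]
ft_force: [0.2, -0.2, -0.1]
finger_gap: 85.4
```

Request:
drive_tool(deltas=[{"delta_pos": [0,0,0],"spin": 0},{"delta_pos": [0,0,0],"spin": 0},{"delta_pos": [0,0,0],"spin": 0},{"delta_pos": [0,0,0],"spin": 0},{"delta_pos": [0,0,0],"spin": 0},{"delta_pos": [0,0,0],"spin": 0},{"delta_pos": [0,0,0],"spin": 0},{"delta_pos": [0,0,0],"spin": 0}], hand=0, squeeze=90)

```text
time: 5.12
tcp_pos: [468.7, -121.6, 50.8]
ee_rot: [[0.509, 0.861, 0.001], [0.861, -0.509, -0.0], [0.0, 0.001, -1.0]]
ft_force: [-0.8, 0.8, 5.3]
finger_gap: 32.6
```

Request:
drive_tool(deltas=[{"delta_pos": [0,0,-0.5],"spin": 0},{"delta_pos": [0,0,-1.5],"spin": 0},{"delta_pos": [0,0,-3],"spin": 0},{"delta_pos": [0,0,-3],"spin": 0},{"delta_pos": [0,0,-2],"spin": 0},{"delta_pos": [0,0,0],"spin": 0},{"delta_pos": [0,0,0],"spin": 0}])

```text
time: 6.0
tcp_pos: [467.8, -121.4, 150.0]
ee_rot: [[0.509, 0.861, -0.001], [0.861, -0.509, 0.0], [-0.0, -0.001, -1.0]]
ft_force: [0.1, -0.2, -3.2]
finger_gap: 32.9
```

```bash
python3 - <<'E'
from h import *
import pickle
o=ctrl.get_obs();print(o["tcp_pos"],o["ft_force"],o["wrist_torque"],o["finger_gap"])
s=snap("wrist");pickle.dump(s,open("w3.pkl","wb"))
t=snap("scene")
a=cv2.resize(t["color"][90:250,220:420],(500,400),interpolation=2)
cv2.imwrite("pics/w3.png",cv2.cvtColor(np.vstack([s["color"][100:,160:480].repeat(1,0)[:,:],]),4))
b=cv2.resize(s["color"][100:400,180:460],(280,300))
b=cv2.copyMakeBorder(b,0,100,0,0,cv2.BORDER_CONSTANT)
cv2.imwrite("pics/c3.png",cv2.cvtColor(np.hstack([a,b]),4))
E
```

```text
[ 467.84920293 -121.40031446  149.98127677] [ 0.06661422 -0.16022262 -3.23965413] [-0.0375394   0.00238487 -0.00954266] 32.921592864458454
```

View pics/c3.png

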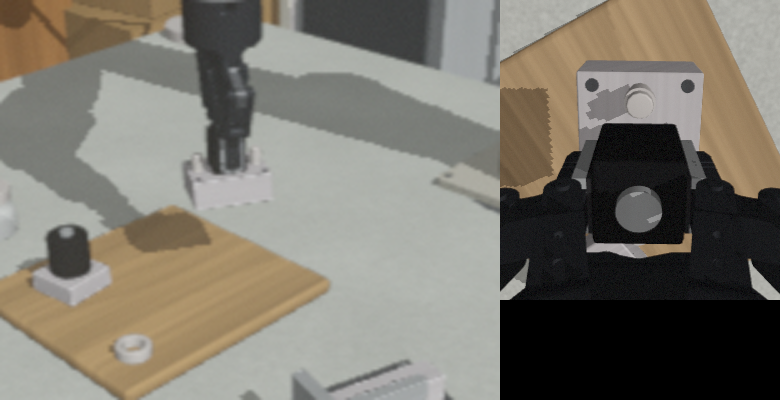

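Picture 6: the valve is held level between the pads, with the pump and collar undisturbed. The force change (3.3 N) is a bit under the 4.1 N weight. I'll carry it over to the rail, 25 mm short of the stop and 9 mm off the fence.

Request:
drive_tool(deltas=[{"delta_pos": [2,-0.5,0],"spin": 0},{"delta_pos": [3.3,-0.9,0],"spin": 0},{"delta_pos": [4,-1.1,0],"spin": 0},{"delta_pos": [4,-1.1,0],"spin": 0},{"delta_pos": [4,-1.1,0],"spin": 0},{"delta_pos": [4,-1.1,0],"spin": 0},{"delta_pos": [3,-0.8,0],"spin": 0},{"delta_pos": [1,-0.3,0],"spin": 0},{"delta_pos": [0,0,0],"spin": -0.11},{"delta_pos": [0,0,0],"spin": -0.11},{"delta_pos": [0,0,0],"spin": 0},{"delta_pos": [0,0,0],"spin": 0}])

```text
time: 7.6
tcp_pos: [537.4, 130.8, 149.9]
ee_rot: [[0.311, 0.95, -0.001], [0.95, -0.311, -0.0], [-0.001, -0.001, -1.0]]
ft_force: [-0.2, -0.5, -4.7]
finger_gap: 32.8
```

```bash
python3 - <<'E'
from h import *
import pickle
o=ctrl.get_obs();print(o["tcp_pos"],o["ft_force"],o["finger_gap"])
s=snap("wrist");t=snap("top");pickle.dump((s,t),open("w4.pkl","wb"))
a=cv2.resize(s["color"][150:400,210:430],None,fx=1.7,fy=1.7)
b=cv2.resize(t["color"][145:230,215:291],(380,425),interpolation=2)
cv2.imwrite("pics/c4.png",cv2.cvtColor(np.hstack([a,b]),4))
E
```

```text
[537.4283874  130.80426037 149.93852808] [-0.23066288 -0.52775755 -4.73528966] 32.81147801162299
```

View pics/c4.png

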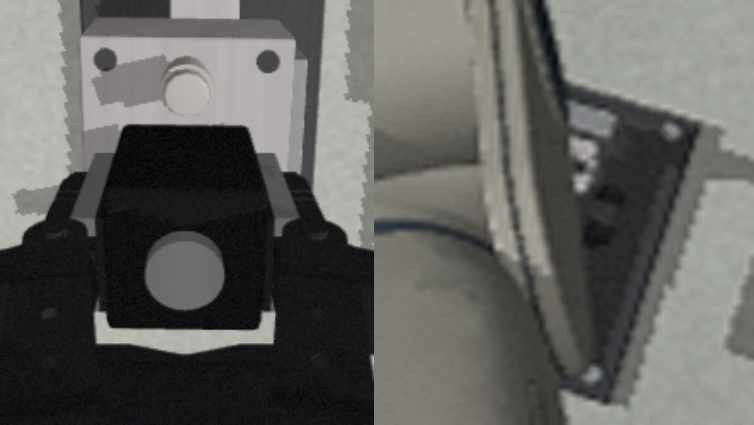

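Picture 7: the block is over the rail and parallel to it, at crop (170–240, 0–20). The fence is visible just right of the block at about (300,100), and the stop is ahead of it. Lowering.

Request:
drive_tool(deltas=[{"delta_pos": [0,0,2],"spin": 0},{"delta_pos": [0,0,2.5],"spin": 0},{"delta_pos": [0,0,1.5],"spin": 0},{"delta_pos": [0,0,0.8],"spin": 0},{"delta_pos": [0,0,0],"spin": 0},{"delta_pos": [0,0,0],"spin": 0}])

```text
time: 8.45
tcp_pos: [538.3, 131.5, 82.9]
ee_rot: [[0.309, 0.951, 0.001], [0.951, -0.309, 0.0], [0.001, 0.001, -1.0]]
ft_force: [0.3, -0.4, -3.8]
finger_gap: 33.0
```

Request:
drive_tool(deltas=[{"delta_pos": [0,0,0.1],"spin": 0},{"delta_pos": [0,0,0.1],"spin": 0},{"delta_pos": [0,0,0.1],"spin": 0},{"delta_pos": [0,0,0],"spin": 0}])

```text
time: 8.95
tcp_pos: [537.7, 131.3, 79.3]
ee_rot: [[0.309, 0.951, -0.0], [0.951, -0.309, -0.0], [-0.0, -0.0, -1.0]]
ft_force: [0.2, 0.4, -3.7]
finger_gap: 32.8
```

Request:
drive_tool(deltas=[{"delta_pos": [0,0,0.1],"spin": 0},{"delta_pos": [0,0,0],"spin": 0},{"delta_pos": [0,0,0],"spin": 0}])

```text
time: 9.32
tcp_pos: [537.7, 131.3, 78.3]
ee_rot: [[0.309, 0.951, -0.0], [0.951, -0.309, -0.0], [-0.0, -0.0, -1.0]]
ft_force: [-0.1, -0.8, -3.5]
finger_gap: 33.1
```

Request:
drive_tool(deltas=[{"delta_pos": [0,0,0.1],"spin": 0},{"delta_pos": [0,0,0],"spin": 0},{"delta_pos": [0,0,0],"spin": 0}])

```text
time: 9.7
tcp_pos: [537.9, 131.4, 77.8]
ee_rot: [[0.309, 0.951, 0.0], [0.951, -0.309, 0.0], [0.0, 0.0, -1.0]]
ft_force: [-2.1, 0.6, 5.7]
finger_gap: 33.5
```

The block is down on the rail with about 9 N, at the predicted height of 77.8. Now I'll slide along the rail, stopping short of the stop.

Request:
drive_tool(deltas=[{"delta_pos": [0,0.2,0],"spin": 0},{"delta_pos": [0,0.3,0],"spin": 0},{"delta_pos": [0,0.3,0],"spin": 0},{"delta_pos": [0,0.3,0],"spin": 0},{"delta_pos": [0,0.3,0],"spin": 0},{"delta_pos": [0,0.3,0],"spin": 0},{"delta_pos": [0,0.1,0],"spin": 0},{"delta_pos": [0,0,0],"spin": 0}])

```text
time: 10.7
tcp_pos: [554.3, 126.1, 77.8]
ee_rot: [[0.309, 0.951, -0.001], [0.951, -0.309, 0.0], [0.0, -0.001, -1.0]]
ft_force: [-5.8, 2.5, 8.5]
finger_gap: 33.2
```

Request:
drive_tool(deltas=[{"delta_pos": [0.15,0,0],"spin": 0},{"delta_pos": [0.2,0,0],"spin": 0},{"delta_pos": [0.15,0,0],"spin": 0},{"delta_pos": [0.1,0,0],"spin": 0},{"delta_pos": [0,0,0],"spin": 0}])

```text
time: 11.32
tcp_pos: [557.0, 130.9, 77.8]
ee_rot: [[0.308, 0.951, 0.0], [0.951, -0.308, -0.001], [-0.001, 0.001, -1.0]]
ft_force: [-1.6, -4.2, 6.6]
finger_gap: 33.3
```

Request:
drive_tool(deltas=[{"delta_pos": [0.1,0,0],"spin": 0},{"delta_pos": [0.1,0,0],"spin": 0},{"delta_pos": [0,0,0],"spin": 0}])

```text
time: 11.7
tcp_pos: [557.6, 132.7, 77.8]
ee_rot: [[0.308, 0.951, 0.0], [0.951, -0.308, -0.001], [-0.001, 0.001, -1.0]]
ft_force: [-1.6, -4.8, 5.7]
finger_gap: 33.5
```

Request:
drive_tool(deltas=[{"delta_pos": [0.05,0,0],"spin": 0},{"delta_pos": [0.05,0,0],"spin": 0},{"delta_pos": [0,0,0],"spin": 0}])

```text
time: 12.08
tcp_pos: [557.7, 132.9, 77.8]
ee_rot: [[0.308, 0.951, -0.0], [0.951, -0.308, -0.002], [-0.002, 0.001, -1.0]]
ft_force: [-3.4, -8.5, 6.4]
finger_gap: 32.9
```

The block has touched the fence lightly. I'll back off about 1 mm and approach the stop.

Request:
drive_tool(deltas=[{"delta_pos": [-0.1,0,0],"spin": 0},{"delta_pos": [-0.05,0,0],"spin": 0},{"delta_pos": [0,0.1,0],"spin": 0},{"delta_pos": [0,0.1,0],"spin": 0},{"delta_pos": [0,0.1,0],"spin": 0},{"delta_pos": [0,0.05,0],"spin": 0},{"delta_pos": [0,0,0],"spin": 0}])

```text
time: 12.95
tcp_pos: [558.9, 132.3, 77.9]
ee_rot: [[0.309, 0.951, -0.003], [0.951, -0.309, 0.0], [-0.001, -0.003, -1.0]]
ft_force: [-10.0, 2.7, 12.7]
finger_gap: 33.0
```

Request:
drive_tool(deltas=[{"delta_pos": [0,0.1,0],"spin": 0},{"delta_pos": [0,0.05,0],"spin": 0},{"delta_pos": [0,0,0],"spin": 0}])

```text
time: 13.32
tcp_pos: [560.3, 131.8, 77.9]
ee_rot: [[0.309, 0.951, -0.003], [0.951, -0.309, 0.0], [-0.001, -0.003, -1.0]]
ft_force: [-9.1, 2.5, 13.7]
finger_gap: 33.4
```

Request:
drive_tool(deltas=[{"delta_pos": [0,0.05,-0.02],"spin": 0},{"delta_pos": [0,0.05,0],"spin": 0},{"delta_pos": [0,0.05,0],"spin": 0},{"delta_pos": [0,0,0],"spin": 0}])

```text
time: 13.82
tcp_pos: [562.0, 131.3, 77.9]
ee_rot: [[0.309, 0.951, -0.003], [0.951, -0.309, 0.0], [-0.001, -0.003, -1.0]]
ft_force: [-8.3, 1.8, 10.5]
finger_gap: 32.8
```

Request:
drive_tool(deltas=[{"delta_pos": [0,0.05,0],"spin": 0},{"delta_pos": [0,0.05,0],"spin": 0},{"delta_pos": [0,0,0],"spin": 0}])

```text
time: 14.2
tcp_pos: [562.9, 131.0, 77.9]
ee_rot: [[0.309, 0.951, -0.003], [0.951, -0.309, 0.0], [-0.001, -0.003, -1.0]]
ft_force: [-7.4, 1.7, 10.7]
finger_gap: 33.0
```

Request:
drive_tool(deltas=[{"delta_pos": [0,0.05,0],"spin": 0},{"delta_pos": [0,0.05,0],"spin": 0},{"delta_pos": [0,0,0],"spin": 0}])

```text
time: 14.58
tcp_pos: [563.8, 130.7, 77.9]
ee_rot: [[0.309, 0.951, -0.003], [0.951, -0.309, 0.0], [-0.001, -0.003, -1.0]]
ft_force: [-7.6, 1.4, 10.7]
finger_gap: 33.2
```

Request:
drive_tool(deltas=[{"delta_pos": [0,0.05,0],"spin": 0},{"delta_pos": [0,0,0],"spin": 0}])

```text
time: 14.82
tcp_pos: [563.9, 130.6, 77.9]
ee_rot: [[0.309, 0.951, -0.003], [0.951, -0.309, 0.0], [-0.001, -0.003, -1.0]]
ft_force: [-9.0, 2.2, 11.2]
finger_gap: 33.2
```

The stop is touched lightly too. I'll ease off it, settle against the fence lightly, then close onto the stop and press both together.

Request:
drive_tool(deltas=[{"delta_pos": [0,-0.1,0],"spin": 0},{"delta_pos": [0.05,0,0],"spin": 0},{"delta_pos": [0.05,0,0],"spin": 0},{"delta_pos": [0,0,0],"spin": 0}])

```text
time: 15.32
tcp_pos: [563.8, 130.8, 77.9]
ee_rot: [[0.308, 0.951, -0.003], [0.951, -0.308, -0.001], [-0.002, -0.002, -1.0]]
ft_force: [-6.6, -3.6, 10.5]
finger_gap: 33.3
```

Request:
drive_tool(deltas=[{"delta_pos": [0.03,0,0],"spin": 0},{"delta_pos": [0,0,0],"spin": 0}])

```text
time: 15.58
tcp_pos: [563.9, 130.8, 77.9]
ee_rot: [[0.308, 0.951, -0.003], [0.951, -0.308, -0.002], [-0.002, -0.002, -1.0]]
ft_force: [-7.0, -4.7, 9.8]
finger_gap: 32.9
```

Request:
drive_tool(deltas=[{"delta_pos": [0,-0.1,0],"spin": 0},{"delta_pos": [0.05,0,0],"spin": 0},{"delta_pos": [0.03,0,0],"spin": 0},{"delta_pos": [0,0,0],"spin": 0}])

```text
time: 16.08
tcp_pos: [563.8, 130.9, 77.8]
ee_rot: [[0.308, 0.951, -0.002], [0.951, -0.308, -0.003], [-0.003, -0.001, -1.0]]
ft_force: [-4.5, -11.7, 8.4]
finger_gap: 33.0
```

Request:
drive_tool(deltas=[{"delta_pos": [0.05,0,0],"spin": 0},{"delta_pos": [0.0,0,0],"spin": 0}])

```text
time: 16.32
tcp_pos: [563.8, 131.0, 77.8]
ee_rot: [[0.307, 0.952, -0.002], [0.952, -0.307, -0.003], [-0.004, -0.001, -1.0]]
ft_force: [-4.4, -13.6, 10.5]
finger_gap: 33.1
```

The fence is in contact at about 7 N beyond friction. I'll lighten that, then close onto the stop.

Request:
drive_tool(deltas=[{"delta_pos": [-0.08,0,0],"spin": 0},{"delta_pos": [0,0.1,0],"spin": 0},{"delta_pos": [0,0.1,0],"spin": 0},{"delta_pos": [0,0,0],"spin": 0}])

```text
time: 16.82
tcp_pos: [563.9, 130.9, 77.9]
ee_rot: [[0.308, 0.951, -0.005], [0.951, -0.308, -0.002], [-0.003, -0.004, -1.0]]
ft_force: [-11.4, -5.2, 14.8]
finger_gap: 33.0
```

Request:
drive_tool(deltas=[{"delta_pos": [0,0.1,0],"spin": 0},{"delta_pos": [0,0,0],"spin": 0}])

```text
time: 17.08
tcp_pos: [564.0, 130.8, 77.9]
ee_rot: [[0.308, 0.951, -0.007], [0.951, -0.308, -0.002], [-0.004, -0.006, -1.0]]
ft_force: [-13.9, -3.3, 17.9]
finger_gap: 32.9
```

Request:
drive_tool(deltas=[{"delta_pos": [0,0.1,0],"spin": 0},{"delta_pos": [0,0,0],"spin": 0}])

```text
time: 17.32
tcp_pos: [564.0, 130.8, 78.0]
ee_rot: [[0.308, 0.951, -0.008], [0.951, -0.308, -0.002], [-0.004, -0.007, -1.0]]
ft_force: [-17.8, -2.5, 20.8]
finger_gap: 32.8
```

The block is now against the stop: four 1 mm pushes moved it only 0.1 mm and the force kept rising. I'll press toward the fence as well.

Request:
drive_tool(deltas=[{"delta_pos": [0.07,0,0],"spin": 0},{"delta_pos": [0.07,0,0],"spin": 0},{"delta_pos": [0.06,0,0],"spin": 0},{"delta_pos": [0,0,0],"spin": 0}])

```text
time: 17.82
tcp_pos: [564.1, 131.0, 78.0]
ee_rot: [[0.307, 0.952, -0.01], [0.952, -0.307, -0.004], [-0.007, -0.008, -1.0]]
ft_force: [-19.7, -11.5, 23.4]
finger_gap: 32.9
```

```bash
python3 - <<'E'
from h import *
o=ctrl.get_obs();Rt=np.array(o["ee_rot"]);print(o["tcp_pos"].round(2),Rt.round(4).tolist(),"F tool",(Rt.T@o["ft_force"]).round(1),"M tool",(Rt.T@o["wrist_torque"]).round(2),o["finger_gap"])
s=snap("wrist");t=snap("scene")
a=cv2.resize(s["color"][180:370,230:420],(400,400),interpolation=2)
b=cv2.resize(t["color"][200:290,320:420],(400,400)[:1]+(360,),interpolation=2)
b=cv2.copyMakeBorder(b,0,40,0,0,cv2.BORDER_CONSTANT)
cv2.imwrite("pics/c5.png",cv2.cvtColor(np.hstack([a,b]),4))
E
```

```text
[564.1  130.96  77.99] [[0.3072, 0.9516, -0.0097], [0.9516, -0.3073, -0.0041], [-0.0069, -0.008, -0.9999]] F tool [-17.2 -15.4 -23.1] M tool [ 2.   -2.86 -0.28] 32.93320112112689
```

View pics/c5.png

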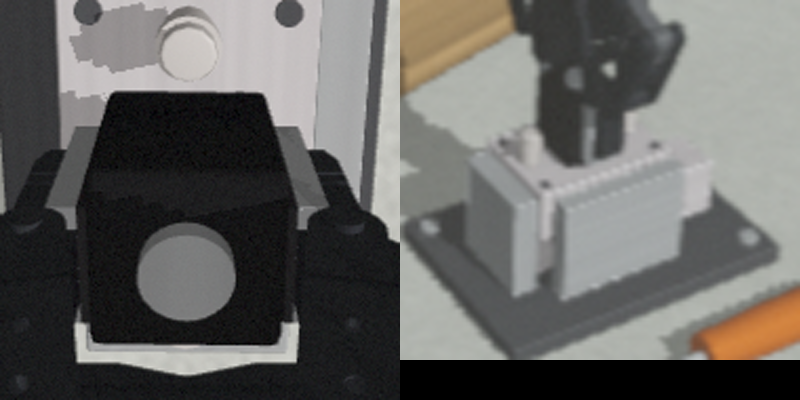

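Picture 8: the block is flat on the rail, with its long side against the fence (right crop, about (620,220)) and its end at the stop (about (530,210)). The screwdriver is untouched. Measured push is 17 N toward the fence, 15 N toward the stop and 23 N down. I'll ease the down force a little and raise the stop push.

Request:
drive_tool(deltas=[{"delta_pos": [0,0,-0.03],"spin": 0},{"delta_pos": [0,0.08,0],"spin": 0},{"delta_pos": [0.03,0.08,0],"spin": 0},{"delta_pos": [0,0,0],"spin": 0},{"delta_pos": [0,0,0],"spin": 0},{"delta_pos": [0,0,0],"spin": 0},{"delta_pos": [0,0,0],"spin": 0},{"delta_pos": [0,0,0],"spin": 0}])

```text
time: 18.92
tcp_pos: [564.1, 130.9, 78.0]
ee_rot: [[0.307, 0.952, -0.013], [0.952, -0.307, -0.004], [-0.008, -0.011, -1.0]]
ft_force: [-24.1, -9.3, 26.6]
finger_gap: 33.1
```

```bash
python3 - <<'E'
from h import *
for i in range(3):
    o=ctrl.get_obs();Rt=np.array(o["ee_rot"]);print(o["time"],o["tcp_pos"].round(2),Rt[:,2].round(4),Rt[:,0].round(4),"F tool",(Rt.T@o["ft_force"]).round(1),o["finger_gap"].round(1))
    s=snap("wrist")
print(np.abs(o["joint_velocities"]).max())
E
```

```text
Traceback (most recent call last):
AttributeError: 'float' object has no attribute 'round'
```

```bash
python3 - <<'E'
from h import *
import pickle
s0,_=pickle.load(open("w4.pkl","rb"));s=snap("wrist");pickle.dump(s,open("w6.pkl","wb"))
o=ctrl.get_obs();Rt=np.array(o["ee_rot"]);print("t",o["time"],"F tool",(Rt.T@o["ft_force"]).round(1),Rt[:,2].round(4))
A,B=[cv2.cvtColor(q["color"],cv2.COLOR_RGB2GRAY).astype(np.float32) for q in(s0,s)]
def sub(name,x0,y0,w,h):
    T=A[y0:y0+h,x0:x0+w];S=B[y0-5:y0+h+5,x0-5:x0+w+5]
    M=cv2.matchTemplate(S,T,cv2.TM_CCOEFF_NORMED);_,v,_,(x,y)=cv2.minMaxLoc(M)
    f=lambda a,b,c:(a-c)/(2*(a-2*b+c)) if 0<x<10 and 0<y<10 else 0
    print(name,"shift",round(x-5+f(M[y,x-1],M[y,x],M[y,x+1]),2),round(y-5+f(M[y-1,x],M[y,x],M[y+1,x]),2),"score",round(float(v),3))
sub("hole L",262,175,20,20);sub("hole R",358,176,20,20);sub("barb",304,194,32,24);sub("nut",290,282,56,54);sub("coil edge",275,222,100,12)
E
```

```text
t 18.975 F tool [-15.6 -19.5 -26.3] [-0.0128 -0.0041 -0.9999]
hole L shift -0.25 0.16 score 0.969
hole R shift -0.32 -0.05 score 0.984
barb shift -0.31 0.08 score 0.969
nut shift -0.11 -0.13 score 0.994
coil edge shift -0.12 0.06 score 0.993
```

The block tilts about 0.6° in pitch along with the tool. A lighter grip lets it pivot in the pads and lie flat under the down force.

Request:
drive_tool(deltas=[{"delta_pos": [0,0,0],"spin": 0},{"delta_pos": [0,0,0],"spin": 0},{"delta_pos": [0,0,0],"spin": 0},{"delta_pos": [0,0,0],"spin": 0}], squeeze=50)

```text
time: 19.48
tcp_pos: [564.1, 130.9, 78.0]
ee_rot: [[0.307, 0.952, -0.013], [0.952, -0.307, -0.004], [-0.008, -0.011, -1.0]]
ft_force: [-23.1, -8.3, 26.7]
finger_gap: 33.0
```

```bash
cat > chk.py <<'E'
from h import *
import pickle
s0,_=pickle.load(open("w4.pkl","rb"));s=snap("wrist")
o=ctrl.get_obs();Rt=np.array(o["ee_rot"]);print("t",o["time"],o["tcp_pos"].round(2),"F tool",(Rt.T@o["ft_force"]).round(1),Rt[:,2].round(4),o["finger_gap"])
A,B=[cv2.cvtColor(q["color"],cv2.COLOR_RGB2GRAY).astype(np.float32) for q in(s0,s)]
def sub(name,x0,y0,w,h):
    T=A[y0:y0+h,x0:x0+w];S=B[y0-5:y0+h+5,x0-5:x0+w+5]
    M=cv2.matchTemplate(S,T,cv2.TM_CCOEFF_NORMED);_,v,_,(x,y)=cv2.minMaxLoc(M)
    f=lambda a,b,c:(a-c)/(2*(a-2*b+c))
    print(name,"shift",round(x-5+f(M[y,x-1],M[y,x],M[y,x+1]),2),round(y-5+f(M[y-1,x],M[y,x],M[y+1,x]),2),"score",round(float(v),3))
sub("hole L",262,175,20,20);sub("hole R",358,176,20,20);sub("barb",304,194,32,24);sub("nut",290,282,56,54);sub("coil edge",275,222,100,12)
E
python3 chk.py
```

```text
t 19.525 [564.1  130.95  78.02] F tool [-16.  -20.4 -26.8] [-0.0128 -0.0041 -0.9999] 32.43856122806049
hole L shift -0.25 0.16 score 0.969
hole R shift -0.33 -0.04 score 0.984
barb shift -0.3 0.08 score 0.969
nut shift -0.12 -0.13 score 0.994
coil edge shift -0.13 0.06 score 0.993
```

No change, so I'll restore the grip, ease the stop push slightly, and add a little down force to level it.

Request:
drive_tool(deltas=[{"delta_pos": [0,-0.08,0],"spin": 0},{"delta_pos": [0,0,0.03],"spin": 0},{"delta_pos": [0,0,0.03],"spin": 0},{"delta_pos": [0,0,0],"spin": 0},{"delta_pos": [0,0,0],"spin": 0},{"delta_pos": [0,0,0],"spin": 0}], squeeze=60)

```text
time: 20.27
tcp_pos: [564.1, 131.0, 78.0]
ee_rot: [[0.307, 0.952, -0.011], [0.952, -0.307, -0.004], [-0.007, -0.009, -1.0]]
ft_force: [-23.1, -10.7, 29.6]
finger_gap: 32.8
```

```bash
python3 chk.py
```

```text
t 20.325 [564.09 130.95  77.98] F tool [-18. -18. -29.] [-0.0113 -0.0042 -0.9999] 33.4752474006763
hole L shift -0.28 0.08 score 0.968
hole R shift -0.36 -0.08 score 0.982
barb shift -0.33 0.1 score 0.966
nut shift -0.15 -0.08 score 0.995
coil edge shift -0.17 0.04 score 0.992
```

Request:
drive_tool(deltas=[{"delta_pos": [0,-0.08,0.02],"spin": 0},{"delta_pos": [0,0,0.03],"spin": 0},{"delta_pos": [0,0,0],"spin": 0},{"delta_pos": [0,0,0],"spin": 0},{"delta_pos": [0,0,0],"spin": 0},{"delta_pos": [0,0,0],"spin": 0},{"delta_pos": [0,0,0],"spin": 0},{"delta_pos": [0,0,0],"spin": 0}])

```text
time: 21.32
tcp_pos: [564.1, 131.0, 78.0]
ee_rot: [[0.307, 0.952, -0.01], [0.952, -0.307, -0.004], [-0.007, -0.008, -1.0]]
ft_force: [-21.2, -13.3, 32.1]
finger_gap: 32.8
```

```bash
python3 chk.py; python3 - <<'E'
from h import *
t=snap("scene");b=cv2.resize(t["color"][195:295,310:430],(720,600),interpolation=2);cv2.imwrite("pics/c7.png",cv2.cvtColor(b,4))
E
```

```text
t 21.375 [564.15 130.96  77.99] F tool [-19.1 -15.4 -31.8] [-0.0097 -0.0044 -0.9999] 33.0884091666984
hole L shift -0.35 0.06 score 0.963
hole R shift -0.38 -0.09 score 0.981
barb shift -0.35 0.12 score 0.964
nut shift -0.16 -0.02 score 0.995
coil edge shift -0.19 0.02 score 0.993
```

View pics/c7.png

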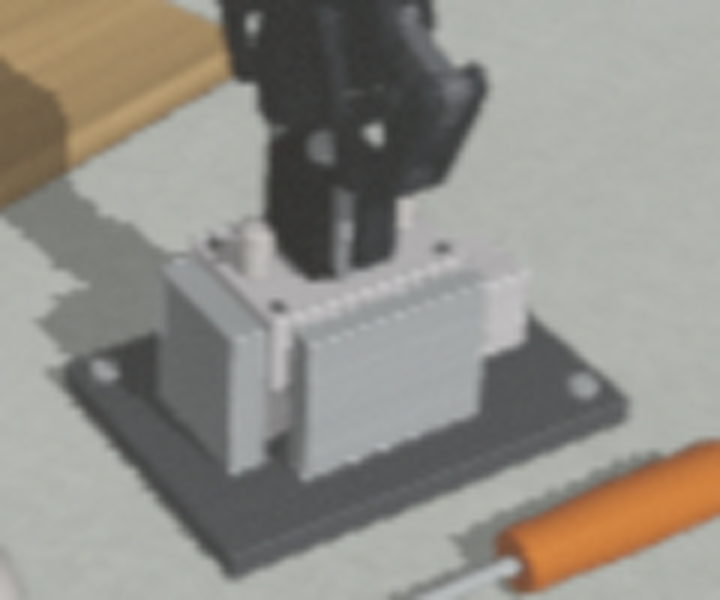

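Picture 9: the block is seated on the rail. Its end meets the stop at about (265,330), its side lies along the fence at about (390,310), and its top is just above both. The pose is stable, so I'm handing in.

```bash
python3 -c "
from workcell import ctrl
print(ctrl.sign_off())"
```

```text
the job is handed in; nothing more can be done
None
```

The valve block is on the dark nest's rail, held by the gripper against both the end stop and the side fence. I handed it in at about 21.4 s; no verdict is reported.

**What I did:** I gripped the block by its coil and set it on the rail about 25 mm short of the stop and 9 mm off the fence. I slid it along and then across, touched each stop lightly, and pressed both together. The pump head, collar, screwdriver and jar were never approached, and those that appeared in the later pictures had not moved.

**Last checks:**
- **Push:** the wrist reads about 19 N toward the fence, 15 N toward the stop and 32 N down. Rail friction takes an unknown part of the sideways push, so the forces on the stops themselves are not measured exactly.
- **Position:** the tool did not creep over the last second, and its height is 78.0 mm, against 77.8 mm when the block first touched the rail. The last scene picture shows the block on the rail against both stops.
- **Flatness, not perfect:** the tool leans about 0.5° along the rail and 0.4° across it under the push, and the block seems to lean mostly with it. By my estimate that leaves the rear edge up to about 0.5 mm off the rail. Lowering the grip to 50 N did not change this. Easing the stop push and pressing down harder brought the lean along the rail down from about 0.6°.

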